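# Start a lag screw square with a T-handle socket driver

## Task

The steel strap on the maple board still needs its second lag screw started: the screw stands loose and leaning in its pilot hole. Take the larger T-handle socket driver out of the tool block, feel it down over the square head without leaning on it hard, bring driver and screw upright on the axis of the hole, and only then turn the screw clockwise (seen from above) by a good sixth of a turn, so that it starts square. Leave the driver standing upright on the screw, let go of it and leave the other things where they are.

Things in the scene. Friction and masses are not known exactly. Their poses are not given: they have to be found in the camera images.
- socket_driver: larger of two T-handle socket drivers (steel, black cross bar), loose, 0.18 to 0.28 kg, upright in a bore of the tool block. Origin: centre of the socket's open rim (lower end); z: up the shaft; x: along the bar. Socket 34 mm outside, 29 mm long; square cavity 20.2 mm across flats (flats face x and y), 13 mm deep; shaft 13 mm thick; bar 96 x 16 x 16 mm (x, y, z), centre 106 mm above the rim
- socket_driver_cavity (a point): centre of the flat floor inside the larger driver's socket, 13 mm above the rim, axes as the driver's; it meets screw_top when the socket is fully down on the head
- socket_driver_grip (a point): centre of the larger driver's bar, 106 mm above the rim, axes as the driver's; grip here across the 16 mm thickness (along y); a grip of 60 N holds it firmly
- small_driver: smaller T-handle driver in the other bore, loose (socket 22 mm outside, bar 80 mm long, its centre 92 mm above the rim); too small for this screw, leave it alone. Origin and axes as for the larger one
- lag_screw: the loose steel lag screw in its pilot hole. Origin: the pivot of its lean, on the hole's axis at the board's face, 5 mm below pilot_hole; z: up the screw. It starts 5 to 10 degrees out of upright; about 1 N sideways at the head rights it, it stays as put, but pressed while leaning it tips further. Head underside 40 mm, top 52 mm from the origin. This frame does not turn with the screw
- screw_top (a point): centre of the top of the loose screw's square head (19 mm across flats, 27 mm over corners, 12 mm high, top 1.4 mm chamfered). It leans and sinks with the screw but does not turn with it: how the flats stand differs each time and is not measured, find it by feel or sight. Driver and head have about 4 degrees of turning play to either side
- pilot_hole (a point): centre of the strap's hole over the pilot hole, at the strap's upper face (38 mm above the worktop); the hole's axis is vertical
- screw_turn (a joint): turn of the lag screw, rad, 0 at the start, growing clockwise seen from above; its friction is about 0.12 N m, and it sinks 4.5 mm a turn
- work: maple board 297 x 137 x 30 mm on a 3 mm rubber pad, with a steel strap 150 x 50 x 5 mm flat on it; fixed. Origin: centre of the underside on the worktop; x: along the board. One lag screw sits home in the strap at x = -50 mm (top 52 mm above the worktop), the loose one stands proud at x = +50 mm
- tool_block: wooden block 80 x 210 x 45 mm (x, y, z), fixed, with two round bores 37 mm wide, 35 mm deep at y = -60 and +60 mm; a driver stands in each, on its floor 10 mm above the worktop; which is where varies. Origin: centre of the underside
- sanding_block: brown sanding block 62 x 107 x 29 mm, a bystander; origin at the centre of its underside
- tape_measure: yellow and black tape measure 44 x 81 x 68 mm, a bystander; origin at the centre of its underside
- marker: marker pen 17 x 135 mm lying on the worktop, a bystander; origin at the centre of its underside
There are look-alikes about, which are no part of the job. What is shaped like the socket_driver but blue is not meant.

How it is judged:
On the way, in this order (a step that is already met when the one before it is completed fails the run):
1. the larger driver's socket is fully down over the loose screw's head and the screw is not yet turned (distance between socket_driver_cavity and screw_top below 0.004 m and value of joint screw_turn below 0.3 rad), for 0.2 s.
2. with the socket on it and upright, the screw is turned clockwise by a good sixth of a turn (distance between socket_driver_cavity and screw_top below 0.004 m and value of joint screw_turn above 1.05 rad and angle between lag_screw's own z axis and vertical below 0.07 rad), for 0.1 s.
At the end, for the whole second after the job is handed in: The lag screw is turned clockwise by at least 60 degrees (1.05 rad; 1.0 at the end) and stands within 4 degrees of upright, the larger driver stands released and still on its head, fully down (within 5 mm) and within 7 degrees of upright, and the bystanders are where they were (25 mm) (value of joint screw_turn above 1 rad and angle between lag_screw's own z axis and vertical below 0.07 rad and angle between socket_driver's own z axis and vertical below 0.12 rad and distance between socket_driver_cavity and screw_top below 0.005 m and linear speed of socket_driver below 0.02 m/s and distance of each of small_driver, sanding_block, tape_measure, marker from where it was at the start of the episode below 0.025 m); the robot touches nothing.
It fails at once if the screw is turned by more than 0.3 rad while it leans more than 4.6 degrees from the hole's axis: it starts crooked (value of joint screw_turn above 0.3 rad and angle between lag_screw's own z axis and vertical above 0.08 rad).
It fails at once if the driver is pressed or forced on the screw with more than 40 N (contact force between socket_driver and lag_screw above 40 N).
It fails at once if the small driver, sanding block, tape measure or marker is moved by more than 25 mm (distance of any of small_driver, sanding_block, tape_measure, marker from where it was at the start of the episode above 0.025 m).
It also fails if it takes over 67 s, if anything falls off the work surface, if the arm or the gripper's body presses on something with over 40 N, if the wrist force passes 120 N, or if a joint passes its speed limit or range.

## Robot

A 6-joint arm with a two-finger parallel gripper is mounted at the origin on a cart in front of the work surface, level with it; the furniture and walls round the work are solid. World frame = base frame: x ahead of the robot, y to its left, z up, the work surface at z = 0. Lengths are in m, angles in rad, forces in N, time in s.
With the tool pointing down it reaches from about 0.425 to 0.95 m from the base axis. Payload 3.5 kg.
Tool frame: the origin (TCP) lies between the finger pads; the fingertips stand 19 mm ahead of it and the grasp point (between the pads) is the TCP (ctrl.nose_length is the distance from the TCP to the fingertips, in m); z points along the fingers, y is the line along which they close (so a half turn about z gives the same grasp; the last joint's range is limited). The gripper opens to 85 mm and grips with 20 to 120 N. Pads are 22 mm wide; open, the fingers measure 114 mm over their backs; the gripper's body (76 mm by 85 mm) begins 54 mm behind the grasp point. The pads swing forward as they close: fully open they stand 13 mm farther back than shut.
Start: joints at [-1.38, 0.286, 1.577, -0, 1.279, -0.15], TCP at [0.226, -0.636, 0.25] pointing down, gripper open.
Joint ranges: [-2.77, 2.77], [-0.9, 2.22], [0.21, 2.48], [-1.53, 4.67], [0.24, 2.81], [-2.84, 2.84]. Speed limits (rad/s): [2.79, 2.79, 3.14, 3.14, 3.14, 3.14].

## Interface

Orientations are given as a unit quaternion [x, y, z, w].
In Python, from plant import ctrl gives the robot as it stands.
- The arm moves only by the tool apply_moves, never from a script. Its argument "series" is a list of rows, each a list of 6 numbers: the shift along the world's x, y, z scaled (see below), then the turn, a rotation vector about the world's x, y, z scaled (see below). A call has 1 to 20 rows; each row is the pose to reach, as a shift and turn from the pose commanded when the call began; what a row does not reach only later rows make up. The controller multiplies each number of a shift by 0.8 m and each number of a turn by 45 degrees. A row lasts 1/8 s, in which the tool goes at most 62.5 mm and 10.7 degrees, less where a joint would pass 70% of its speed; a pose out of reach is approached as far as the arm can. A call with a number of a shift or a turn outside -1 to 1 is refused whole. A call with a gripper value outside its range is refused whole. "jaw" is the opening, from 0 (shut) to 1 (fully open), set as the call begins (left out, the last holds). The fingers move at their own pace and stop on an object; "squeeze" is the grip in N (left out, the last holds). Time passes only in rows, so rows that repeat a pose let the fingers close. It gives the time, the measured TCP pose, the force, the opening and the grip force at its end, in the units of the state.
- ctrl.get_state(): the state, without advancing time (a new reading comes with each control period).
- ctrl.read_camera(name): name is "scene" or "top" or "wrist"; returns the picture (480x640x3 uint8, red, green, blue); there is no depth.
- ctrl.get_calibration(name): a dict with "fx", "fy", "cx", "cy" (pixels), "xyz" and "orientation" of the camera in the world; the wrist camera has in their place "hand_eye" (4x4, takes a point from camera to tool coordinates, whose origin is the TCP and whose axes are the flange's). Camera axes: x right, y up, looking along -z (the intrinsics and any distortion apply to the point x, -y, -z); pixel columns grow to the right and rows downward; lengths in m; the calibration is good to about 2 mm. A picture is of the moment at which its call begins: read the wrist's pose just before it. get_calibration takes no time and is no camera call.
- ctrl.sign_off(): hands the job in; it is judged then, once.
Trained networks look in the newest picture that a camera, given by its name, has taken for a name from the list of things; names that differ only in an ending like _2 or _b are one class to them, and where a whole thing is asked for, a point or a joint stands for the part that bears it (a point fixed in the world has none). Each returns a list of dicts, best first, with "p" (0 to 1); they miss things now and then, are a little off and sometimes report something else, mostly with a low value. They report only what shows in the picture. A call takes as long as a camera call. They do not tell look-alikes from the thing itself.
- ctrl.boxes_of(thing, camera): "xy" ([column, row] as shares, 0 to 1, of the picture: columns of its width, rows of its height, amid what is visible of it).
- ctrl.silhouettes(thing, camera): "pixels" (480x640 bool, what is visible of it) and "xy" ([column, row] as shares, 0 to 1, of the picture: columns of its width, rows of its height, amid what is visible of it).
The state is a dict: "time": time; "qpos": joint angles; "dq": joint speeds; "joint_efforts": joint torques, N m; "eef_pos": TCP position; "tcp_rot": TCP orientation; "contact_force": force on the tool from outside, world axes, zero at the start; "wrist_torque": the same for the moment, N m; "opening": opening from 0.0 (shut) to 1.0 (fully open); "finger_force": force on a finger pad.
Only numpy, scipy, OpenCV 4.12 (cv2) and the standard library are available. Lean on these libraries where they do the work, as an engineer would, in place of code of your own. Each camera call takes 0.05 s, during which the arm holds its last target. There are 200 camera calls.

## Working session

There is one attempt and no reset: what is moved stays moved. The work goes in short steps, Python scripts to look and compute and a tool call to move; the robot and the scene stay as the last step left them, time stands still between calls to the robot, and variables do not carry over. Pictures are saved under pics/ and viewed, at most 11 in all, crops included, and the job is handed in when it is done.

Besides the shell and the picture viewer there is one more tool, called after "Emit:" as name([rows], argument=value, ...), one row to a line, values as JSON. apply_moves: Moves the arm, as the interface text tells. Shifts and turns lie within -1 to 1; 1 stands for 0.8 m of shift or 45 degrees of turn. Its arguments: {"type":"object","properties":{"series":{"type":"array"},"jaw":{"type":"number"},"squeeze":{"type":"number"}},"required":["series"]}

```bash
ls; mkdir -p pics
cat > h.py <<'E'
import numpy as np, cv2
from scipy.spatial.transform import Rotation as R
from plant import ctrl
def cam(name, st=None):
    c=ctrl.get_calibration(name)
    if name=='wrist':
        st=st or ctrl.get_state(); H=np.array(c['hand_eye']); Rt=R.from_quat(st['tcp_rot']).as_matrix()
        return c, Rt@H[:3,:3], Rt@H[:3,3]+np.array(st['eef_pos'])
    return c, R.from_quat(c['orientation']).as_matrix(), np.array(c['xyz'])
def pix2z(C,u,v,z):
    c,Rm,t=C
    d=Rm@np.array([(u-c['cx'])/c['fx'],-(v-c['cy'])/c['fy'],-1.])
    return t+d*(z-t[2])/d[2]
def proj(C,p):
    c,Rm,t=C; q=Rm.T@(np.array(p)-t)
    return np.array([c['cx']+c['fx']*q[0]/-q[2], c['cy']-c['fy']*q[1]/-q[2]])
def snap(name,fn=None):
    st=ctrl.get_state(); im=np.array(ctrl.read_camera(name))
    if fn: cv2.imwrite('pics/'+fn,im[:,:,::-1])
    return im,cam(name,st)
E
python3 - <<'E'
from h import *
ims=[]
for n in ['scene','top']:
    im,C=snap(n,n+'0.png'); ims.append(im); print(n,C)
    for t in ['socket_driver','small_driver','lag_screw','work','tool_block','sanding_block','tape_measure','marker']:
        print(t,[(round(d['p'],2),np.round(np.array(d['xy'])*[640,480]).tolist()) for d in ctrl.boxes_of(t,n)])
print(ctrl.get_state()); print(ctrl.get_calibration('wrist'))
E
```

```text
pics
scene ({'fx': 587.9896760632125, 'fy': 587.9896760632125, 'cx': 311.45199995036256, 'cy': 239.15558168436604, 'xyz': array([-0.11263894,  0.81032102,  0.87053415]), 'orientation': array([-0.12459389,  0.4390503 ,  0.84964428, -0.2642268 ])}, array([[-0.82932112,  0.3395916 , -0.44373868],
       [-0.55840354, -0.47483807,  0.68023106],
       [ 0.02029674,  0.81191524,  0.58342239]]), array([-0.11263894,  0.81032102,  0.87053415]))
socket_driver [(0.97, [350.0, 202.0]), (0.61, [383.0, 227.0]), (0.57, [289.0, 262.0])]
small_driver [(0.73, [321.0, 231.0])]
lag_screw [(0.55, [262.0, 331.0])]
work [(0.82, [242.0, 341.0])]
tool_block [(0.88, [335.0, 242.0]), (0.47, [316.0, 214.0])]
sanding_block []
tape_measure [(0.78, [255.0, 258.0])]
marker [(0.44, [320.0, 212.0])]
top ({'fx': 582.2343061200714, 'fy': 582.2343061200714, 'cx': 314.4155614204011, 'cy': 231.6807981612334, 'xyz': array([ 0.23996395, -0.113035  ,  1.41103949]), 'orientation': array([-0.05816327,  0.06399522,  0.70567504, -0.7032385 ])}, array([[-0.00414531,  0.98507137, -0.17209653],
       [-0.99996005, -0.00272046,  0
[... 996 characters left out ...]
518820e-01, 1.69566077e-01, 1.89057360e-05, 2.93958517e-05]), 'contact_force': array([-0.02551979, -0.3572074 ,  0.47871323]), 'wrist_torque': array([ 0.02703579, -0.01033356,  0.0137676 ]), 'finger_force': 0.0, 'opening': 0.9986888976500208}
{'fx': 418.42468136782844, 'fy': 418.42468136782844, 'cx': 314.42356635012203, 'cy': 242.6570025542849, 'hand_eye': array([[ 8.59813961e-04,  9.44401273e-01,  3.28794004e-01,
         8.53733807e-02],
       [ 9.99999299e-01, -5.44390797e-04, -1.05138778e-03,
        -2.04388145e-03],
       [-8.13939525e-04,  3.28794677e-01, -9.44401079e-01,
        -1.23237644e-01],
       [ 0.00000000e+00,  0.00000000e+00,  0.00000000e+00,
         1.00000000e+00]])}
```

Run:
```python
from h import *
a=cv2.imread('pics/top0.png')[140:340,130:480]; b=cv2.imread('pics/scene0.png')[160:420,160:460]
cv2.imwrite('pics/m1.png',cv2.resize(a,None,fx=2.28,fy=2.28,interpolation=cv2.INTER_CUBIC))
cv2.imwrite('pics/m2.png',cv2.resize(b,None,fx=2.3,fy=2.3,interpolation=cv2.INTER_CUBIC))
C=cam('top')
for n,u,v,z in [('drv?',365,289,.116),('379',379,227,.116),('255',255,234,.116),('small324',324,227,.1),('lag185',185,253,.08),('345',345,231,.04)]: print(n,pix2z(C,u,v,z))
```

```text
drv? [ 0.33665419 -0.23606296  0.116     ]
379 [ 0.47657025 -0.27044695  0.116     ]
255 [0.46128168 0.00975602 0.116     ]
small324 [ 0.47983327 -0.14635594  0.1       ]
lag185 [0.42351301 0.17358427 0.08      ]
345 [ 0.48094884 -0.19805401  0.04      ]
```

View pics/m1.png

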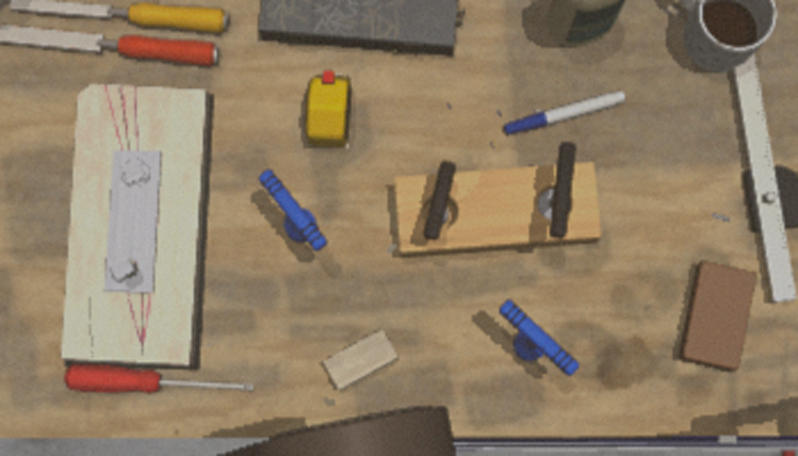

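View pics/m2.png

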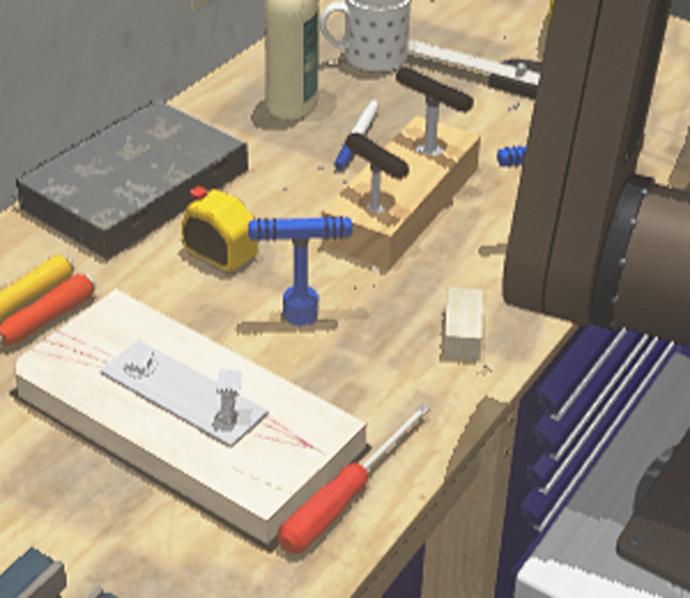

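The two black drivers stand in the tool block: the right one (top px ~(377,223)) has a 38 px bar against 32 px for the left one (~(323,228)). The ratio of 1.19 matches 96/80, so the right one is the larger. The blue drivers at (258,232) and (365,288) are look-alikes. The loose screw is the lower one, at (185,257). I'll move over the larger driver and confirm it with the wrist camera.

Emit:
apply_moves([
  [0.08,0.11,0,0,0,0.22],
  [0.16,0.23,0,0,0,0.45],
  [0.24,0.34,0,0,0,0.67],
  [0.3,0.44,0,0,0,0.9],
  [0.314,0.457,0,0,0,1.0],
  [0.314,0.457,0,0,0,1.0],
], jaw=1)

```text
time: 1.65
eef_pos: [0.4393, -0.3257, 0.2507]
tcp_rot: [0.846, 0.534, 0.0, 0.001]
contact_force: [0.9, -0.0, 0.1]
opening: 0.996
finger_force: 0.0
```

Emit:
apply_moves([
  [0,0,0,0,0,0.23],
  [0,0,0,0,0,0.46],
  [0,0,0,0,0,0.7],
  [0,0,0,0,0,0.93],
  [0,0,0,0,0,1],
])

```text
time: 2.28
eef_pos: [0.4384, -0.3273, 0.2505]
tcp_rot: [0.576, 0.818, -0.0, 0.0]
contact_force: [0.8, -0.1, 0.2]
opening: 0.998
finger_force: 0.0
```

Emit:
apply_moves([
  [0,0,0,0,0,0.23],
  [0,0,0,0,0,0.46],
  [0,0,0,0,0,0.7],
  [0,0,0,0,0,0.93],
  [0,0,0,0,0,1],
])

```text
time: 2.9
eef_pos: [0.4384, -0.3274, 0.2505]
tcp_rot: [0.219, 0.976, -0.0, 0.0]
contact_force: [0.0, 0.1, 0.2]
opening: 0.998
finger_force: 0.0
```

Emit:
apply_moves([
  [0,0,0,0,0,0.2],
  [0,0,0,0,0,0.4],
  [0,0,0,0,0,0.56],
  [0,0,0,0,0,0.56],
])

```text
time: 3.4
eef_pos: [0.4384, -0.3274, 0.2504]
tcp_rot: [0.003, 1.0, -0.0, 0.0]
contact_force: [-0.7, -0.5, -0.2]
opening: 1.001
finger_force: 0.0
```

Run:
```python
from h import *
s=ctrl.get_state(); print(s['time'],s['eef_pos'],R.from_quat(s['tcp_rot']).as_matrix()[:,0],s['qpos'])
im,C=snap('wrist','w1.png')
for d in ctrl.silhouettes('socket_driver','wrist')[:3]:
    m=np.array(d['pixels']).astype(np.uint8); print(d['p'],np.array(d['xy'])*[640,480],m.sum(),pix2z(C,*(np.array(d['xy'])*[640,480]),.124))
print(proj(C,[.477,-.27,.124]))
```

```text
3.4 [ 0.43835615 -0.32739642  0.25044342] [-9.99980418e-01  6.25662657e-03 -1.32181929e-04] [-8.26968863e-01  4.11768049e-03  1.89210212e+00 -2.13231047e-05
  1.24515727e+00 -2.39150169e+00]
0.86 [407.808 283.68 ] 4575 [ 0.46893102 -0.26454256  0.124     ]
0.79 [444.992  77.28 ] 7026 [ 0.34334185 -0.25244722  0.124     ]
[398.70862207 294.86061432]
```

View pics/w1.png

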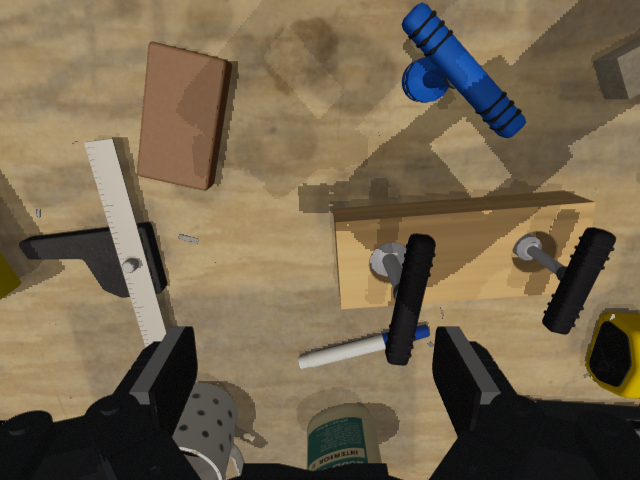

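The wrist view confirms it: the larger driver is at (410,300), with a bar of ~127 px, and the small one is at (580,282) with ~107 px.

Run:
```python
from h import *
C=cam('wrist'); im=cv2.imread('pics/w1.png')
d=ctrl.silhouettes('socket_driver','wrist')[0]
m=np.array(d['pixels'])&(im.max(2)<75)
m=cv2.morphologyEx(m.astype(np.uint8),cv2.MORPH_OPEN,np.ones((9,9)))
r=cv2.minAreaRect(np.argwhere(m)[:,::-1].astype(np.float32)); print(r)
ends=cv2.boxPoints(r); P=np.array([pix2z(C,*e,.118) for e in ends]); print(P, P.mean(0))
for i in range(4):
    v=P[(i+1)%4]-P[i]; print(np.linalg.norm(v),np.degrees(np.arctan2(v[1],v[0])))
# socket ring on bore: shaft base
print(pix2z(C,388,261,.045))
```

```text
((407.6538391113281, 298.73077392578125), (32.947513580322266, 133.35897827148438), 11.309932708740234)
[[ 0.53235124 -0.28009703  0.118     ]
 [ 0.43409714 -0.26771981  0.118     ]
 [ 0.438574   -0.24665149  0.118     ]
 [ 0.53795359 -0.25654192  0.118     ]] [ 0.48574399 -0.26275256  0.118     ]
0.09903062361655449 172.82017947402338
0.021538711503244032 78.00350417276518
0.09987053031656036 -5.68345700237243
0.024212180569402626 -103.37865144311736
[ 0.48445307 -0.2636637   0.045     ]
```

Emit:
apply_moves([
  [0.03,0.04,0,0,0,-0.07],
  [0.0575,0.08,-0.03,0,0,-0.14],
  [0.0575,0.08,-0.06,0,0,-0.14],
  [0.0575,0.08,-0.06,0,0,-0.14],
])

```text
time: 4.05
eef_pos: [0.4834, -0.2621, 0.2]
tcp_rot: [0.057, 0.998, 0.001, -0.002]
contact_force: [0.2, 0.4, 0.2]
opening: 1.002
finger_force: 0.0
```

```bash
cat > bar.py <<'E'
from h import *
s=ctrl.get_state(); print(s['time'],s['eef_pos'],R.from_quat(s['tcp_rot']).as_matrix()[:,0])
im,C=snap('wrist','w2.png')
for d in ctrl.silhouettes('socket_driver','wrist')[:2]:
    m=np.array(d['pixels'])&(im.max(2)<75)
    m=cv2.morphologyEx(m.astype(np.uint8),cv2.MORPH_OPEN,np.ones((9,9)))
    if m.sum()<200: continue
    r=cv2.minAreaRect(np.argwhere(m)[:,::-1].astype(np.float32)); 
    P=np.array([pix2z(C,*e,.118) for e in cv2.boxPoints(r)]); print(d['p'],r,P.mean(0))
    for i in range(2):
        v=P[i+1]-P[i]; print(np.linalg.norm(v),np.degrees(np.arctan2(v[1],v[0])))
E
python3 bar.py
```

```text
4.05 [ 0.48342514 -0.26209569  0.20002947] [-0.99341231  0.114515    0.00427693]
0.65 ((313.0, 267.0), (170.0, 32.0), 90.0) [ 0.48652186 -0.26101879  0.118     ]
0.01583946339578056 83.45278405480123
0.09776527297797644 -5.878441099768492
```

View pics/w2.png

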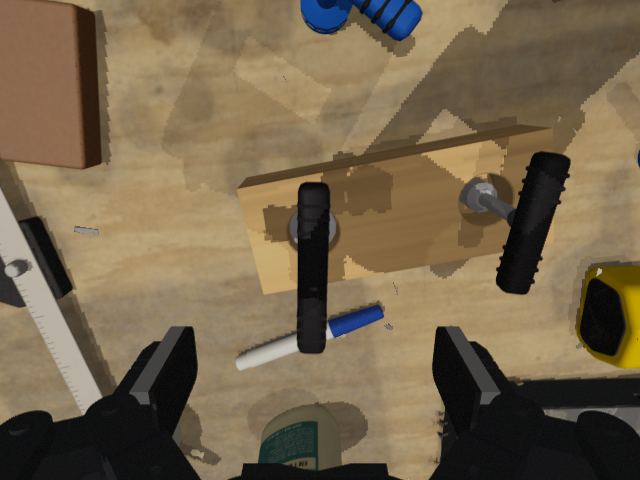

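The bar is aligned and centred under the jaws (313,267). I'll descend and grip.

Emit:
apply_moves([
  [0.0025,0.001,-0.03,0,0,0],
  [0.0025,0.001,-0.06,0,0,0],
  [0.0025,0.001,-0.09,0,0,0],
  [0.0025,0.001,-0.105,0,0,0],
  [0.0025,0.001,-0.105,0,0,0],
])

```text
time: 4.78
eef_pos: [0.4863, -0.2629, 0.1185]
tcp_rot: [0.058, 0.998, 0.0, -0.0]
contact_force: [-0.0, 0.5, -0.1]
opening: 1.005
finger_force: 0.0
```

Emit:
apply_moves([
  [0,0,0,0,0,0],
  [0,0,0,0,0,0],
  [0,0,0,0,0,0],
  [0,0,0,0,0,0],
  [0,0,0,0,0,0],
  [0,0,0,0,0,0],
], jaw=0, squeeze=60)

```text
time: 5.52
eef_pos: [0.4867, -0.2629, 0.1189]
tcp_rot: [0.057, 0.998, -0.0, 0.0]
contact_force: [-0.2, 0.2, 1.9]
opening: 0.175
finger_force: 60.3
```

Run:
```python
from h import *
s=ctrl.get_state(); print(s)
im,C=snap('wrist','w3.png')
d=ctrl.silhouettes('lag_screw','scene')
im,C=snap('scene','s3.png'); 
print([(x['p'],np.array(x['xy'])*[640,480]) for x in d])
```

```text
{'time': 5.525, 'qpos': array([-6.78670380e-01,  1.67570030e-01,  1.97670712e+00, -9.43963789e-05,
        9.96152360e-01, -2.13467588e+00]), 'dq': array([-0.00084813, -0.00011933,  0.00053915,  0.00051507,  0.00082727,
       -0.00032877]), 'joint_efforts': array([ 2.05785907e-01, -3.06414056e+01, -2.39847904e+01,  4.66274098e-02,
        7.41774053e-02,  2.30919206e-03]), 'eef_pos': array([ 0.48669603, -0.26290306,  0.11887549]), 'tcp_rot': array([ 5.73383082e-02,  9.98354636e-01, -3.70743463e-04,  4.49828646e-04]), 'contact_force': array([-0.17838161,  0.20904792,  1.94840022]), 'wrist_torque': array([-0.05479589, -0.00088977,  0.01998627]), 'finger_force': 60.32072067260742, 'opening': 0.1747508769784161}
[(0.56, array([258.816, 330.912])), (0.54, array([315.776, 214.08 ]))]
```

Emit:
apply_moves([
  [0,0,0.03,0,0,0],
  [0,0,0.08,0,0,0],
  [0,0,0.14,0,0,0],
  [0,0,0.2,0,0,0],
  [-0.005,0.04,0.2125,0,0,0],
  [-0.02,0.11,0.2125,0,0,0],
  [-0.03,0.18,0.2125,0,0,0],
  [-0.045,0.25,0.2125,0,0,0],
  [-0.055,0.32,0.2125,0,0,0],
  [-0.065,0.38,0.2125,0,0,0],
  [-0.077,0.43,0.2125,0,0,0],
  [-0.077,0.455,0.2125,0,0,0],
  [-0.077,0.455,0.2125,0,0,0],
  [-0.077,0.455,0.2125,0,0,0],
])

```text
time: 7.42
eef_pos: [0.4243, 0.101, 0.2873]
tcp_rot: [0.057, 0.998, -0.0, -0.001]
contact_force: [0.6, -0.4, -3.0]
opening: 0.172
finger_force: 59.6
```

Run:
```python
from h import *
s=ctrl.get_state(); print({k:s[k] for k in ['time','qpos','eef_pos','tcp_rot','contact_force','opening']})
for n in ['wrist','scene','top']:
    im,C=snap(n,n+'4.png')
    for t in ['lag_screw','work']:
        print(n,t,[(round(x['p'],2),np.round(np.array(x['xy'])*[640,480],1)) for x in ctrl.boxes_of(t,n)])
a=cv2.imread('pics/wrist4.png'); 
t=cv2.imread('pics/top4.png')[190:290,140:250]; sc=cv2.imread('pics/scene4.png')[300:360,210:290]
o=np.zeros((600,800,3),np.uint8); o[:360,:480]=cv2.resize(a,(480,360)); 
o[360:600,:264]=cv2.resize(t,(264,240),interpolation=cv2.INTER_CUBIC); o[360:600,270:590]=cv2.resize(sc,(320,240),interpolation=cv2.INTER_CUBIC)
cv2.imwrite('pics/m4.png',o)
```

```text
{'time': 7.425, 'qpos': array([ 5.59688824e-04, -2.95425145e-01,  2.08894747e+00, -4.84775683e-04,
        1.35025267e+00, -1.45537874e+00]), 'eef_pos': array([0.42427131, 0.10102854, 0.28725896]), 'tcp_rot': array([ 5.73441564e-02,  9.98353846e-01, -2.99301406e-04, -1.07563121e-03]), 'contact_force': array([ 0.5782651 , -0.39938991, -2.97396034]), 'opening': 0.17163550186427906}
wrist lag_screw [(0.68, array([411.1, 184. ]))]
wrist work [(0.68, array([403.7, 189.2])), (0.56, array([407.4, 184.9]))]
scene lag_screw [(0.51, array([261.7, 328.8]))]
scene work [(0.86, array([242.9, 338.6]))]
top lag_screw [(0.35, array([379.8, 187.2]))]
top work [(0.59, array([216.1, 222.9]))]
```

View pics/m4.png

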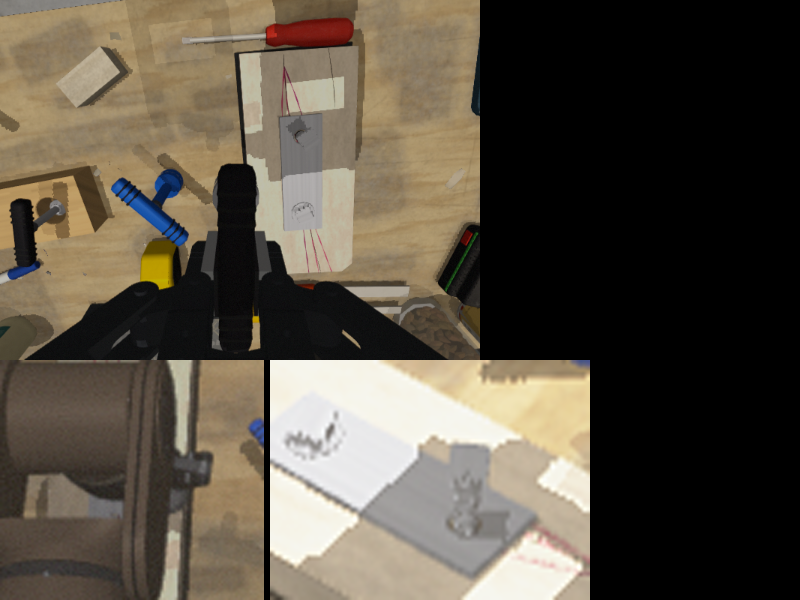

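The montage shows the strap at wrist px x 372–431, y 150–308. The loose screw head is at about (397,170), the home screw at (403,280), and the socket hangs to the left. I'll enlarge the strap next.

Run:
```python
import cv2
a=cv2.imread('pics/wrist4.png')[140:320,355:450]
b=cv2.imread('pics/wrist4.png')[145:200,365:435]
import numpy as np
o=np.zeros((600,800,3),np.uint8)
o[:594,:313]=cv2.resize(a,(313,594),interpolation=cv2.INTER_CUBIC); o[:377,320:800]=cv2.resize(b,(480,377),interpolation=cv2.INTER_CUBIC)
s=cv2.imread('pics/scene4.png')[308:345,240:280]
o[380:600,320:558]=cv2.resize(s,(238,220),interpolation=cv2.INTER_CUBIC)
cv2.imwrite('pics/m5.png',o)
```

```text
(no output)
```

View pics/m5.png

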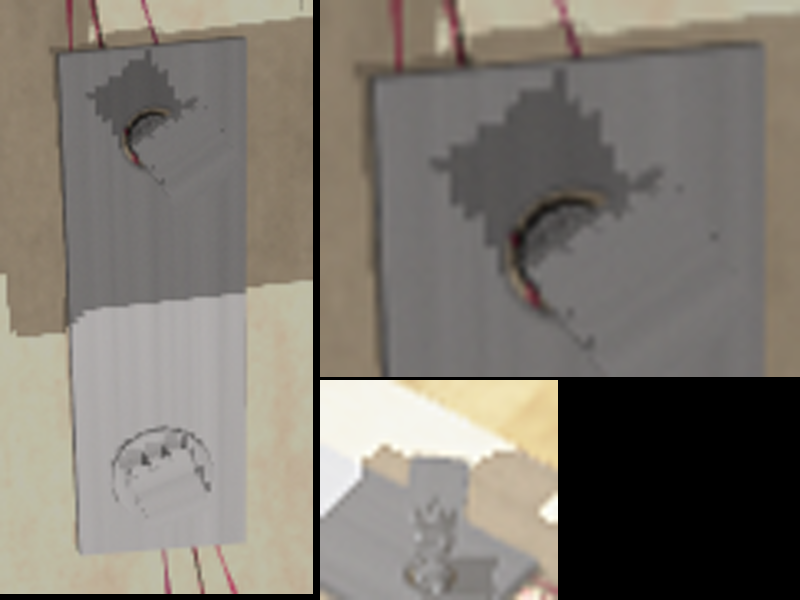

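The strap corners show clearly. The loose screw's hole is at wrist px ~(401,182), with the head displaced down-right of it. I'll compute positions before moving closer.

Run:
```python
from h import *
s=ctrl.get_state(); C=cam('wrist')
k=3.295
cor=[(58,52),(245,38),(245,542),(80,553)]
P=[pix2z(C,355+x/k,140+y/k,.038) for x,y in cor]; P=np.array(P); print(P)
for i in range(4): print(np.linalg.norm(P[(i+1)%4]-P[i]))
c=P.mean(0); ax=(P[0]+P[1]-P[2]-P[3]); ax/=np.linalg.norm(ax); print('centre',c,'axis',ax,'hole',c+.05*ax, 'home',c-.05*ax, np.degrees(np.arctan2(ax[1],ax[0])))
print('hole px',pix2z(C,401.5,182,.038)); print('home screw px',pix2z(C,355+162/k,140+472/k,.043))
for p in [(680,188),(715,237),(733,272),(660,330),(588,347)]: print(pix2z(C,365+(p[0]-320)/6.857,145+p[1]/6.857,.085))
im=cv2.imread('pics/wrist4.png')
print('scene hole', proj(cam('scene'),c+.05*ax))
```

```text
[[0.39480129 0.15806491 0.038     ]
 [0.39680638 0.20785098 0.038     ]
 [0.54740481 0.20418864 0.038     ]
 [0.54545227 0.1543798  0.038     ]]
0.04982642735887908
0.15064295744941963
0.04984710082741791
0.15069604628509653
centre [0.47111619 0.18112108 0.038     ] axis [-0.9997027   0.02438268  0.        ] hole [0.42113105 0.18234022 0.038     ] home [0.52110132 0.17990195 0.038     ] 178.60283704031255
hole px [0.42103496 0.18229527 0.038     ]
home screw px [0.5188883  0.17937614 0.043     ]
[0.40474737 0.18633528 0.085     ]
[0.41083227 0.19012683 0.085     ]
[0.41512911 0.19206207 0.085     ]
[0.4209704  0.18348246 0.085     ]
[0.42202876 0.17511633 0.085     ]
scene hole [255.76075848 339.64437647]
```

Emit:
apply_moves([
  [0.05,0.02,-0.03,0,0,0],
  [0.1,0.04,-0.06,0,0,0],
  [0.1,0.0425,-0.075,0,0,0],
  [0.1,0.0425,-0.075,0,0,0],
  [0.1,0.0425,-0.075,0,0,0],
])

```text
time: 8.5
eef_pos: [0.5046, 0.1352, 0.2295]
tcp_rot: [0.057, 0.998, 0.0, 0.001]
contact_force: [-0.5, -0.4, -1.5]
opening: 0.173
finger_force: 59.6
```

Run:
```python
from h import *
im,C=snap('wrist','w6.png'); s=ctrl.get_state(); print(s['time'],s['eef_pos'])
p=proj(C,[.4211,.1823,.085]); q=proj(C,[.4211,.1823,.038]); print(p,q)
x0,y0=int(p[0])-50,max(0,int(p[1])-50); print(x0,y0)
c=im[y0:y0+90,x0:x0+100,::-1]
L=cv2.createCLAHE(4,(3,3)).apply(cv2.cvtColor(cv2.resize(c,None,fx=6,fy=6,interpolation=cv2.INTER_CUBIC),cv2.COLOR_BGR2GRAY))
cv2.imwrite('pics/m6.png',L)
```

```text
8.55 [0.50477467 0.13522947 0.22984892]
[373.16956413  91.28344993] [364.40369074  92.01252327]
323 41
```

View pics/m6.png

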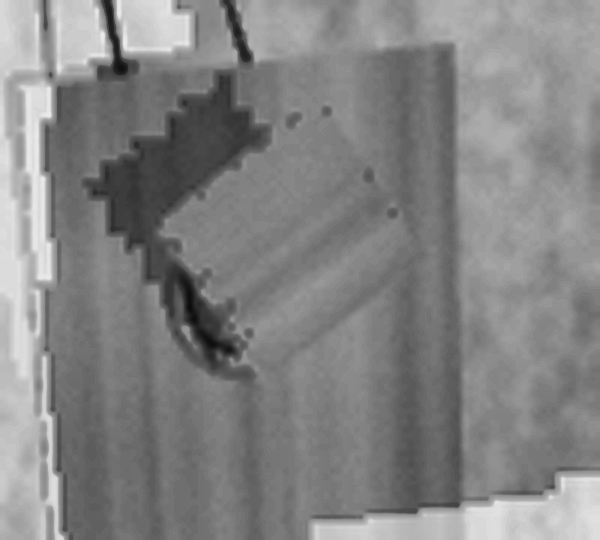

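The head's square shows clearly, with corners in the crop at (165,232), (315,108), (415,240), (265,365).

Run:
```python
from h import *
C=cam('wrist')
P=np.array([pix2z(C,323+u/6,41+v/6,.0845) for u,v in [(163,232),(315,108),(415,240),(265,365)]]); print(P,P.mean(0))
for i in range(4):
    v=P[(i+1)%4]-P[i]; print(np.linalg.norm(v),np.degrees(np.arctan2(v[1],v[0]))%90)
m=P.mean(0)-[.4211,.1823,.033]; print('lean',m,np.degrees(np.arctan2(np.hypot(*m[:2]),.052)))
s=ctrl.get_state(); print(np.degrees(R.from_quat(s['tcp_rot']).as_euler('zyx')), R.from_quat(s['tcp_rot']).as_matrix()[:,:2])
im,c=snap('scene','s7.png')
o=im[60:420,100:500,::-1]; cv2.imwrite('pics/m7.png',cv2.resize(o,None,fx=1.6,fy=1.6))
```

```text
[[0.41333241 0.16920437 0.0845    ]
 [0.40372008 0.18500029 0.0845    ]
 [0.41693621 0.19411476 0.0845    ]
 [0.42703128 0.17839419 0.0845    ]] [0.415255  0.1816784 0.0845   ]
0.018490752853379592 31.321880091832526
0.016054271544455784 34.59198328690144
0.018682785728402762 32.70681413626537
0.016495806134848662 33.85551026256914
lean [-0.005845  -0.0006216  0.0515   ] 6.449211359267369
[-1.73413558e+02  1.45927604e-01 -1.79994887e+02] [[-9.93396713e-01  1.14701719e-01]
 [ 1.14702316e-01  9.93399905e-01]
 [-2.51986923e-03  3.80781735e-04]]
```

Run:
```python
from h import *
st=ctrl.get_state()
Rt=R.from_quat(st['tcp_rot']).as_matrix(); T=np.array(st['eef_pos'])
im=cv2.imread('pics/w6.png'); C=cam('wrist',st)
S=cam('scene'); sc=cv2.imread('pics/s7.png')
f=3
W=cv2.resize(im[150:350,230:390],None,fx=f,fy=f,interpolation=cv2.INTER_CUBIC)
sx,sy=[int(v) for v in proj(S,T-[0,0,.06])]
x0,y0=sx-32,sy-45
s2=cv2.resize(sc[y0:y0+100,x0:x0+64],None,fx=5,fy=5,interpolation=cv2.INTER_CUBIC)
def pt(x,y,z): return T+Rt@np.array([x,y,z])  # tool z down
d=.003
def line(P,col):
    for img,CC,o,k in [(W,C,(230,150),f),(s2,S,(x0,y0),5)]:
        cv2.polylines(img,[np.array([(proj(CC,p)-o)*k for p in P]).astype(np.int32)],False,col,1)
a=np.linspace(0,2*np.pi,40)
line([pt(.017*np.cos(t),.017*np.sin(t),.106+d) for t in a],(0,0,255))
line([pt(.017*np.cos(t),.017*np.sin(t),.077+d) for t in a],(0,255,0))
for z in (-.008+d,.008+d): line([pt(x,y,z) for x,y in [(.048,.008),(.048,-.008),(-.048,-.008),(-.048,.008),(.048,.008)]],(255,0,255))
line([pt(0,0,d),pt(0,0,.106+d)],(255,255,0))
o=np.zeros((600,800,3),np.uint8); o[:W.shape[0],:480]=W; o[:500,480:800]=s2
cv2.imwrite('pics/m8.png',o)
```

```text
(no output)
```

View pics/m8.png

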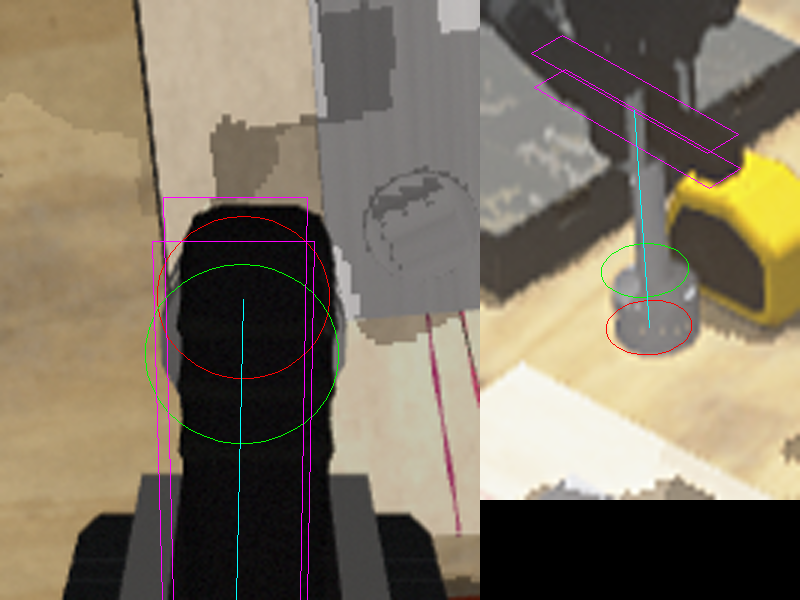

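In this view the jaws and driver sit about 4 px right of the prediction. That is a wrist-camera offset of about 2.7 mm along tool y, and I correct for it because the same offset applies to the screw. The head yaw is about 33° (mod 90) and the lean about 7° toward -x. Next I compute the approach pose.

```bash
cat > go.py <<'E'
from h import *
# usage: tgt(head xyz, lean deg (about world y), yaw deg, back-off along axis)
def tgt(head,ly,lx,yaw,back):
    s=ctrl.get_state(); Rc=R.from_quat(s['tcp_rot'])
    L=R.from_rotvec(np.radians([lx,ly,0])); u=L.apply([0,0,1])
    Rt=L*R.from_matrix(np.array([[np.cos(yaw),np.sin(yaw),0],[np.sin(yaw),-np.cos(yaw),0],[0,0,-1]]))
    T=np.array(head)+u*(.096+back)
    print('t',s['time'],'F',np.round(s['contact_force'],1),'M',np.round(s['wrist_torque'],2),'pos',s['eef_pos'],'q',np.round(s['qpos'],2))
    print('target',T,'shift',np.round((T-s['eef_pos'])/.8,4),'turn',np.round((Rt*Rc.inv()).as_rotvec()/np.radians(45),3))
E
python3 - <<'E'
from go import *
tgt([.4144,.1799,.0846],-7,0,np.radians(213.1),.03)
tgt([.4144,.1799,.0846],-7,0,np.radians(213.1),.03+.03)
E
```

```text
t 8.6 F [ 0.2 -0.2 -1.7] M [-0.01 -0.03  0.04] pos [0.50486022 0.13522505 0.22997904] q [ 0.07 -0.04  1.97 -0.    1.2  -1.39]
target [0.39904446 0.1799     0.20966082] shift [-0.1323  0.0558 -0.0254] turn [-0.055 -0.146  0.881]
t 8.6 F [ 0.2 -0.2 -1.7] M [-0.01 -0.03  0.04] pos [0.50486022 0.13522505 0.22997904] q [ 0.07 -0.04  1.97 -0.    1.2  -1.39]
target [0.39538838 0.1799     0.2394372 ] shift [-0.1368  0.0558  0.0118] turn [-0.055 -0.146  0.881]
```

Emit:
apply_moves([
  [-0.03,0.01,0.01,0,0,0.2],
  [-0.07,0.03,0.012,-0.015,-0.04,0.4],
  [-0.11,0.045,0.012,-0.03,-0.08,0.6],
  [-0.137,0.056,0.012,-0.045,-0.12,0.8],
  [-0.137,0.056,0.012,-0.055,-0.146,0.881],
  [-0.1323,0.0558,-0.0254,-0.055,-0.146,0.881],
  [-0.1323,0.0558,-0.0254,-0.055,-0.146,0.881],
  [-0.1323,0.0558,-0.0254,-0.055,-0.146,0.881],
])

```text
time: 9.6
eef_pos: [0.3993, 0.18, 0.2093]
tcp_rot: [-0.284, 0.957, -0.018, 0.058]
contact_force: [-0.4, 1.1, -2.1]
opening: 0.171
finger_force: 59.6
```

Run:
```python
from go import *
tgt([.4144,.1799,.0846],-7,0,np.radians(213.1),.015)
tgt([.4144,.1799,.0846],-7,0,np.radians(213.1),.0)
im,S=snap('scene','s9.png'); 
sx,sy=[int(v) for v in proj(S,[.42,.18,.09])]; x0,y0=sx-40,sy-50
o=cv2.resize(im[y0:y0+90,x0:x0+90,::-1],None,fx=6,fy=6,interpolation=cv2.INTER_CUBIC)
def P(p): return tuple(int(v) for v in (proj(S,p)-[x0,y0])*6)
cv2.circle(o,P([.4208,.1798,.038]),3,(0,0,255),-1); cv2.circle(o,P([.4144,.1799,.0846]),3,(0,255,0),-1)
s=ctrl.get_state(); M=R.from_quat(s['tcp_rot']).as_matrix(); cv2.circle(o,P(s['eef_pos']+M[:,2]*.109),3,(255,0,255),-1)
cv2.imwrite('pics/m9.png',o)
```

```text
t 9.6 F [-0.4  1.1 -2.1] M [-0.02  0.1  -0.01] pos [0.39927182 0.18001326 0.20929113] q [ 0.21 -0.29  2.23 -0.03  1.08 -1.93]
target [0.4008725  0.1799     0.19477262] shift [ 0.002  -0.0001 -0.0181] turn [ 0.002 -0.     0.   ]
t 9.6 F [-0.4  1.1 -2.1] M [-0.02  0.1  -0.01] pos [0.39927182 0.18001326 0.20929113] q [ 0.21 -0.29  2.23 -0.03  1.08 -1.93]
target [0.40270054 0.1799     0.17988443] shift [ 0.0043 -0.0001 -0.0368] turn [ 0.002 -0.     0.   ]
```

View pics/m9.png

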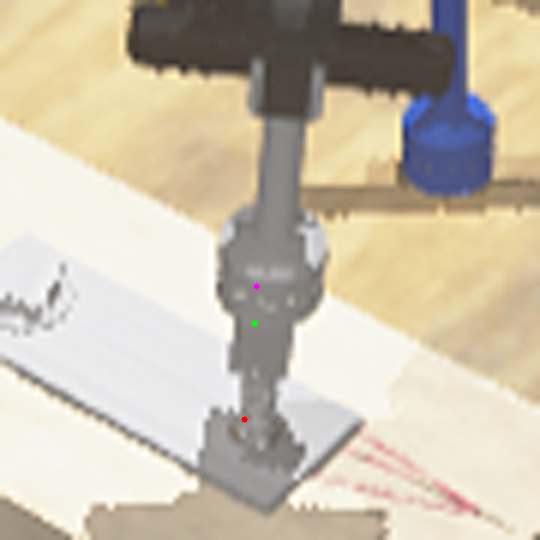

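The socket hangs directly above the leaning head, since the scene camera has the same pixel bias for both. I'll feel down slowly.

Emit:
apply_moves([
  [0.001,0,-0.009,0,0,0],
  [0.002,0,-0.018,0,0,0],
  [0.0023,0,-0.0205,0,0,0],
  [0.0026,0,-0.023,0,0,0],
  [0.0026,0,-0.023,0,0,0],
])

```text
time: 10.28
eef_pos: [0.4012, 0.1801, 0.1895]
tcp_rot: [-0.284, 0.957, -0.018, 0.057]
contact_force: [0.3, 0.5, -3.1]
opening: 0.17
finger_force: 59.6
```

Emit:
apply_moves([
  [0.0003,0,-0.0025,0,0,0],
  [0.0006,0,-0.005,0,0,0],
  [0.0006,0,-0.005,0,0,0],
])

```text
time: 10.65
eef_pos: [0.4015, 0.1801, 0.1855]
tcp_rot: [-0.284, 0.957, -0.018, 0.057]
contact_force: [0.9, 0.3, -3.2]
opening: 0.174
finger_force: 59.6
```

Emit:
apply_moves([
  [0.0002,0,-0.002,0,0,0],
  [0.0004,0,-0.0035,0,0,0],
  [0.0004,0,-0.0035,0,0,0],
])

```text
time: 11.02
eef_pos: [0.4018, 0.1801, 0.1827]
tcp_rot: [-0.284, 0.957, -0.018, 0.057]
contact_force: [1.2, 0.5, -2.5]
opening: 0.169
finger_force: 59.7
```

Emit:
apply_moves([
  [0.0002,0,-0.0015,0,0,0],
  [0.0004,0,-0.003,0,0,0],
  [0.0004,0,-0.003,0,0,0],
])

```text
time: 11.4
eef_pos: [0.4021, 0.1801, 0.1803]
tcp_rot: [-0.285, 0.957, -0.018, 0.057]
contact_force: [0.7, -0.3, -2.1]
opening: 0.174
finger_force: 59.7
```

Emit:
apply_moves([
  [0.0001,0,-0.0012,0,0,0],
  [0.0002,0,-0.0012,0,0,0],
])

```text
time: 11.65
eef_pos: [0.4024, 0.1801, 0.1796]
tcp_rot: [-0.284, 0.957, -0.018, 0.057]
contact_force: [0.4, 0.2, -1.7]
opening: 0.174
finger_force: 59.9
```

Emit:
apply_moves([
  [0.0001,0,-0.0012,0,0,0],
  [0.0002,0,-0.0012,0,0,0],
])

```text
time: 11.9
eef_pos: [0.4027, 0.1802, 0.1793]
tcp_rot: [-0.285, 0.957, -0.018, 0.058]
contact_force: [-1.2, 0.4, 3.7]
opening: 0.177
finger_force: 60.5
```

It is seated: the force rose by ~6 N at the predicted depth. Next I swing the driver and screw upright about the pivot.

Emit:
apply_moves([
  [0.0028,0,0.0009,0,0.02,0],
  [0.0056,0,0.0012,0,0.039,0],
  [0.0085,0,0.0014,0,0.058,0],
  [0.0113,0,0.0016,0,0.078,0],
  [0.0141,0,0.0018,0,0.098,0],
  [0.017,0,0.002,0,0.117,0],
  [0.0198,0,0.0021,0,0.137,0],
  [0.0226,0,0.0022,0,0.156,0],
  [0.0226,0,0.0022,0,0.156,0],
  [0.0226,0,0.0022,0,0.156,0],
])

```text
time: 13.15
eef_pos: [0.4206, 0.18, 0.1802]
tcp_rot: [-0.285, 0.958, -0.001, -0.001]
contact_force: [-1.1, 0.2, 3.8]
opening: 0.177
finger_force: 60.5
```

Run:
```python
from go import *
tgt([.4208,.1798,.0846],0,0,np.radians(213.1),.0)
print(R.from_quat(ctrl.get_state()['tcp_rot']).as_matrix()[:,2])
im,S=snap('scene','s10.png'); w,_=snap('wrist','w10.png')
sx,sy=[int(v) for v in proj(S,[.42,.18,.09])]; x0,y0=sx-40,sy-60
o=cv2.resize(im[y0:y0+100,x0:x0+90,::-1],None,fx=6,fy=6,interpolation=cv2.INTER_CUBIC)
cv2.imwrite('pics/m10.png',o)
```

```text
t 13.15 F [-1.1  0.2  3.8] M [ 0.14  0.24 -0.07] pos [0.42059828 0.18003779 0.18022726] q [ 0.18 -0.13  2.16 -0.    1.12 -1.97]
target [0.4208 0.1798 0.1806] shift [ 0.0003 -0.0003  0.0005] turn [ 0.002 -0.003 -0.001]
[-0.00214986 -0.00178706 -0.99999609]
```

View pics/m10.png

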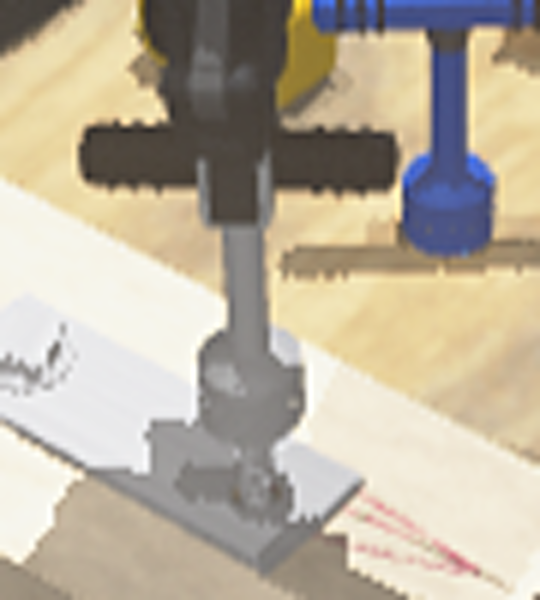

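It is seated and upright, with the shank in line. Now I turn clockwise slowly, sinking with the thread.

Emit:
apply_moves([
  [0,0,0,0,0,-0.08],
  [0,0,0,0,0,-0.16],
  [0,0,-0.0001,0,0,-0.24],
  [0,0,-0.0002,0,0,-0.32],
  [0,0,-0.0003,0,0,-0.4],
  [0,0,-0.0003,0,0,-0.4],
])

```text
time: 14.0
eef_pos: [0.4206, 0.1801, 0.1801]
tcp_rot: [-0.132, 0.991, -0.0, -0.001]
contact_force: [-0.7, 0.5, 3.5]
opening: 0.174
finger_force: 60.5
```

Emit:
apply_moves([
  [0,0,-0.0001,0,0,-0.1],
  [0,0,-0.0002,0,0,-0.2],
  [0,0,-0.0003,0,0,-0.3],
  [0,0,-0.0004,0,0,-0.4],
  [0,0,-0.0005,0,0,-0.5],
  [0,0,-0.0006,0,0,-0.6],
  [0,0,-0.0007,0,0,-0.7],
  [0,0,-0.0007,0,0,-0.7],
])

```text
time: 15.0
eef_pos: [0.4207, 0.18, 0.1797]
tcp_rot: [0.141, 0.99, 0.0, -0.001]
contact_force: [-0.3, 1.5, 2.9]
opening: 0.174
finger_force: 60.5
```

Emit:
apply_moves([
  [0,0,-0.0001,0,0,-0.1],
  [0,0,-0.0002,0,0,-0.2],
  [0,0,-0.0003,0,0,-0.3],
  [0,0,-0.0004,0,0,-0.4],
  [0,0,-0.0005,0,0,-0.5],
  [0,0,-0.0006,0,0,-0.6],
  [0,0,-0.0007,0,0,-0.7],
  [0,0,-0.0007,0,0,-0.75],
  [0,0,-0.0007,0,0,-0.75],
  [0,0,-0.0007,0,0,-0.75],
])

```text
time: 16.25
eef_pos: [0.4207, 0.18, 0.1791]
tcp_rot: [0.423, 0.906, 0.001, -0.001]
contact_force: [-0.8, 0.6, 4.7]
opening: 0.173
finger_force: 60.7
```

Run:
```python
from go import *
tgt([.4208,.1798,.0846],0,0,np.radians(213.1-83),.0)
print(R.from_quat(ctrl.get_state()['tcp_rot']).as_matrix()[:,2])
im,S=snap('scene','s11.png'); 
a,b=cv2.imread('pics/s10.png'),cv2.imread('pics/s11.png')
```

```text
t 16.25 F [-0.8  0.6  4.7] M [0.   0.09 0.13] pos [0.42071936 0.17997976 0.17912891] q [ 0.18 -0.13  2.16  0.    1.12 -0.52]
target [0.4208 0.1798 0.1806] shift [ 0.0001 -0.0002  0.0018] turn [-0.002 -0.002  0.003]
[-0.0013552   0.00192245 -0.99999723]
```

Turned about 83° at the tool, with the torque reading changed by the expected friction. Now I release and retreat straight up.

Emit:
apply_moves([
  [0,0,0,0,0,0],
  [0,0,0,0,0,0],
  [0,0,0,0,0,0],
  [0,0,0,0,0,0],
  [0,0,0,0,0,0],
  [0,0,0,0,0,0],
], jaw=1)

```text
time: 17.05
eef_pos: [0.4205, 0.1801, 0.1789]
tcp_rot: [0.424, 0.906, 0.001, -0.001]
contact_force: [0.2, -1.1, -0.1]
opening: 1.0
finger_force: 0.0
```

Emit:
apply_moves([
  [0,0,0.01,0,0,0],
  [0,0,0.03,0,0,0],
  [0,0,0.06,0,0,0],
  [0,0,0.1,0,0,0],
  [0,0,0.15,0,0,0],
  [0,0,0.15,0,0,0],
  [0,0,0.15,0,0,0],
  [0,0,0.15,0,0,0],
])

```text
time: 18.05
eef_pos: [0.4198, 0.18, 0.2976]
tcp_rot: [0.424, 0.906, -0.0, -0.002]
contact_force: [0.5, -0.6, 0.0]
opening: 1.004
finger_force: 0.0
```

Run:
```python
from h import *
s=ctrl.get_state(); print(s['time'],s['eef_pos'],s['opening'],s['contact_force'])
im,S=snap('scene','s12.png'); 
w,W=snap('wrist','w12.png')
sx,sy=[int(v) for v in proj(S,[.42,.18,.09])]; x0,y0=sx-40,sy-60
o=np.zeros((400,760,3),np.uint8)
o[:400,:360]=cv2.resize(im[y0:y0+100,x0:x0+90,::-1],(360,400),interpolation=cv2.INTER_CUBIC)
o[:300,360:]=cv2.resize(w[:,:,::-1],(400,300))
cv2.imwrite('pics/m12.png',o)
```

```text
18.05 [0.41983328 0.179951   0.29756813] 1.0039820347385777 [ 0.46864711 -0.61837663  0.03905404]
```

View pics/m12.png

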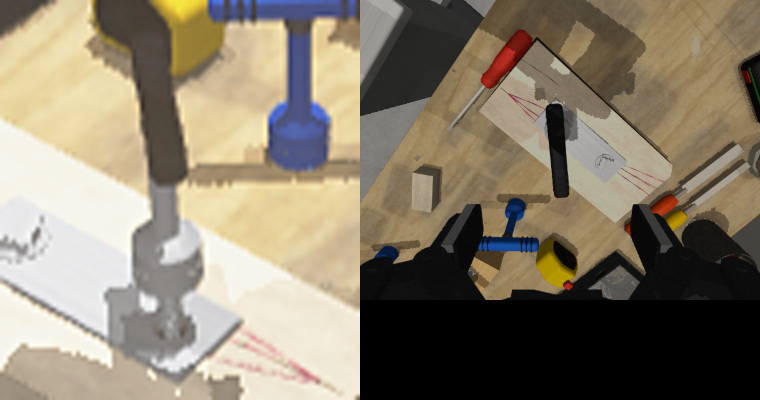

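The driver stands released on the screw. One numeric check of its tilt, then I hand in.

Run:
```python
from h import *
im=cv2.imread('pics/w12.png'); C=cam('wrist'); s=ctrl.get_state(); M=R.from_quat(s['tcp_rot']).as_matrix()
m=np.zeros((480,640),np.uint8); m[150:330,270:360]=(im.max(2)<60)[150:330,270:360]
m=cv2.morphologyEx(m,cv2.MORPH_OPEN,np.ones((9,9)))
r=cv2.minAreaRect(np.argwhere(m)[:,::-1].astype(np.float32)); print(r)
p=np.mean([pix2z(C,*e,.178) for e in cv2.boxPoints(r)],0); print(p, 'in tool axes',M.T@(p-s['eef_pos']))
```

```text
((316.63116455078125, 240.942626953125), (149.74612426757812, 27.703937530517578), 84.80557250976562)
[0.4215437 0.1819709 0.178    ] in tool axes [5.43203328e-05 2.75579626e-03 1.19614183e-01]
```

```bash
python3 -c "
from plant import ctrl
print(ctrl.sign_off())"
```

```text
the job is handed in; nothing more can be done
None
```

The larger driver now stands released and upright on the lag screw; I righted the screw first, then turned it clockwise (83° at the tool, so at least about 75° at the screw allowing for play), and handed the job in at about 18 s; no verdict came back.

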